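# Flip a wooden coaster against the bench hook's fence

### The arm

A 6-joint arm with a two-finger parallel gripper is mounted at the origin on the work surface. World frame = base frame: x ahead of the robot, y to its left, z up, the work surface at z = 0. Lengths are in m, angles in rad, forces in N, time in s.
With the tool pointing down it reaches from about 0.325 to 0.75 m from the base axis. Payload 7.6 kg.
Tool frame: the origin (TCP) lies between the finger pads; the fingertips stand 22 mm ahead of it and the grasp point (between the pads) lies 3 mm ahead of it; z points along the fingers, x is the direction in which the jaws open and shut, and the axes are right-handed (so a half turn about z gives the same grasp; the last joint's range is limited). The gripper opens to 85 mm and grips with 20 to 120 N. Pads are 22 mm wide; open, the fingers measure 114 mm over their backs; the gripper's body (76 mm by 85 mm) begins 54 mm behind the grasp point. The pads swing forward as they close: fully open they stand 13 mm farther back than shut.
Start: joints at [-1.191, 0.052, 1.401, -0, 1.689, -0.07], TCP at [0.228, -0.473, 0.224] pointing down, gripper open.
Joint ranges: [-2.9, 2.9], [-0.91, 2.17], [0.12, 2.37], [-1.06, 4.2], [0.26, 2.73], [-2.93, 2.93]. Speed limits (rad/s): [2.57, 2.57, 3.01, 3.14, 3.14, 3.14].

### API

Orientations are given as a unit quaternion [x, y, z, w].
In Python, from station import bot gives the robot as it stands.
- The arm moves only by the shell command python3 -m crank 'ROWS' [FORCE]. ROWS is a JSON object of lists of equal length, an entry for each row: "claw": the gripper command: -1 is shut, 1 is fully open, values between are in proportion; "offset": the shift along the tool's x, y, z in m, a list of three; "roll": the turn about the tool's z in rad. A call has 1 to 20 rows; each row shifts and turns the commanded pose from where the row before left it, along the tool's axes as they then stand; what a row does not reach is not made up. A row lasts 1/12 s, in which the tool goes at most 41.7 mm and 7.16 degrees, less where a joint would pass 70% of its speed; a pose out of reach is approached as far as the arm can. A call with a gripper value outside its range is refused whole. The fingers move at their own pace and stop on an object; FORCE is the grip in N (left out, the last holds). Time passes only in rows, so rows that do not move let the fingers close. It gives the time, the measured TCP pose, the force and the opening at its end, in the units of the state.
- bot.observe(): the state, without advancing time (a new reading comes with each control period).
- bot.capture(name): name is "scene" or "side" or "wrist"; returns a dict with "pixels" (420x560x3 uint8, blue, green, red), "K" (3x3 intrinsics, pixels), "R" (3x3) and "t" (3): a world point X has camera coordinates R X + t. Camera axes: x right, y down, z forward; pixel columns grow to the right and rows downward; lengths in m; the calibration is good to about 2 mm. A picture is of the moment at which its call begins. There is no depth.
- bot.finish_job(): hands the job in, once; it reports no verdict.
Trained networks look in a picture, given as the dict that the camera call returned (one of the last four; its "shot" number tells which), for a name from the list of things; names that differ only in an ending like _2 or _b are one class to them, and where a whole thing is asked for, a point or a joint stands for the part that bears it (a point fixed in the world has none). Each returns a list of dicts, best first, with "conf" (0 to 1); they miss things now and then, are a little off and sometimes report something else, mostly with a low value. They report only what shows in the picture. A call takes as long as a camera call. They do not tell look-alikes from the thing itself.
- bot.boxes_of(picture, name): "point" ([column, row] in pixels, amid what is visible of it).
- bot.outline_of(picture, name): "mask" (420x560 bool, what is visible of it) and "point" ([column, row] in pixels, amid what is visible of it).
- bot.landmark_of(picture, name): "point" ([column, row] in pixels: a listed point, or the origin of a listed thing).
The state is a dict: "t": time; "joints": joint angles; "joint_velocities": joint speeds; "tau": joint torques, N m; "tool_pos": TCP position; "eef_rot": TCP orientation; "wrist_force": force on the tool from outside, world axes, zero at the start; "ft_torque": the same for the moment, N m; "grip_width": finger opening in m.
Only numpy, scipy, OpenCV 4.12 (cv2) and the standard library are available. Lean on these libraries where they do the work, as an engineer would, in place of code of your own. Each camera call takes 0.05 s, during which the arm holds its last target.

### The job

The square wooden coaster on the bench hook lies with its turned recess underneath. With your fingertips, gently push it along the board against the leaning white fence until it tips up and stands leaning on the fence, then tip it back over towards the robot, so that it ends lying flat on the board with the recess facing up. Do not pinch, jam or lift it, and leave the other things on the bench alone.

Things in the scene. Friction and masses are not known exactly. Their poses are not given: they have to be found in the camera images.
- coaster_center (a point): Centre (half-way through the thickness) of the loose dark wooden coaster to be flipped: a square plate 80 x 80 x 10 mm, about 45 g, its x and y axes parallel to its sides, lying plain face up on the bench hook's board. Its z axis comes out of the plain face: up at the start. The other face (-z) has a round recess, 60 mm across and 4 mm deep.
- fence: Fixed fence at the far end of the bench hook. Origin: middle of its foot line (front face meets board), on the board's top, 18 mm above the bench. x points away from the robot, square to the fence, y along it, z up. 220 mm long. Its slick white front face (friction about 0.2) leans back 30 degrees from upright. The coaster pushed home leans flat on it, tipped up by 60 degrees, and stays there by itself.
- fence_top (a point): Middle of the fence's front top edge, 40 mm above the board and 23 mm farther (x) than the foot line. The fence is 14 mm thick (rear top edge 33 mm above the board, 35 mm beyond the foot line); a block 22 mm high behind it reaches 47 mm beyond the foot line. Space above and behind is free. The leaning coaster's top edge stands 29 mm higher than this point, 17 mm farther.
- board_middle (a point): Middle of the top of the bench hook's light wooden board, 270 x 240 x 18 mm, fixed to the bench, flat and bare but for the coaster and fence; 75 mm nearer the robot than the fence's foot line. Axes as the fence's. A coaster edge driven against the fence slides up its face while the near edge is pushed on along the board.
- done_coaster_base (a point): Bystander: underside centre of an equal coaster (80 x 80 x 10 mm), already recess up, lying on the bench beside the board. Leave it alone.
- oil_can_base (a point): Bystander: underside centre of an upright can, 64 mm in diameter, 110 mm high, on the bench beside the board. Leave it alone.
- bowl_base (a point): Bystander: underside centre of a turned wooden bowl, 100 mm in diameter, 45 mm high, on the bench beside the board. Leave it alone.
Mind the look-alikes: they are no part of the job. What is shaped like the part that bears coaster_center but blue or pink is not meant.

How it is judged:
On the way:
1. the coaster, not yet past upright, stands tipped up by 48 degrees or more and leans on the fence (angle between coaster_center's own z axis and vertical between 0.84 and 1.57 rad and contact force between coaster and fence above 0.02 N and z of coaster_center in the frame of fence below 0.055 m), for 0.2 s.
At the end, for the whole second after the job is handed in: The coaster lies at rest, flat (within about 6 degrees) on the board in front of the fence, recess up, its centre within 100 mm of the board's middle line; the three bystanders are within 15 mm of where they were (angle between coaster_center's own z axis and vertical above 3.04 rad and z of coaster_center in the frame of fence between 0 and 0.01 m and x of coaster_center in the frame of fence between -0.175 and -0.03 m and y of coaster_center in the frame of fence between -0.1 and 0.1 m and linear speed of coaster below 0.02 m/s and distance of each of done_coaster_base, oil_can_base, bowl_base from where it was at the start of the episode below 0.015 m); the robot touches nothing.
It fails at once if the coaster is lifted or carried (its centre rises over 65 mm above the board; standing on edge it is at 40) (z of coaster_center in the frame of fence above 0.065 m).
It fails at once if the coaster is carried by the fingers, clear of board and fence, its centre over 50 mm above the board (contact force between coaster and the fingers above 0.3 N and contact force between coaster and hook below 0.005 N and z of coaster_center in the frame of fence above 0.05 m).
It fails at once if the coaster is pinched, or jammed hard (fingers press on it with over 30 N) (contact force between coaster and the fingers above 30 N).
It fails at once if a bystander is knocked aside (distance of any of done_coaster_base, oil_can_base, bowl_base from where it was at the start of the episode above 0.02 m).
It also fails if it takes over 48 s, if anything falls off the work surface, if the arm or the gripper's body presses on something with over 40 N, if the wrist force passes 120 N, or if a joint passes its speed limit or range.

## Working session

There is one attempt and no reset: what is moved stays moved. The work goes in short steps, Python scripts to look and compute and a shell command to move; the robot and the scene stay as the last step left them, time stands still between calls to the robot, and variables do not carry over. Pictures are saved under pics/ and viewed, and the job is handed in when it is done.

```bash
ls; mkdir -p pics
python3 - <<'E'
from station import bot
import cv2
print(bot.observe())
for n in ["scene","side","wrist"]:
    p=bot.capture(n); cv2.imwrite(f"pics/{n}0.png",p["pixels"])
    print(n,p["K"],p["R"],p["t"])
    for k in ["coaster_center","fence","fence_top","board_middle","done_coaster_base","oil_can_base","bowl_base"]:
        print(k,[(x["point"],round(x["conf"],2)) for x in bot.landmark_of(p,k)][:4])
E
```

```text
pics
{'t': 0.0, 'joints': array([-1.19131876e+00,  5.28435495e-02,  1.40172422e+00,  6.34821015e-05,
        1.68858706e+00, -7.03009802e-02]), 'joint_velocities': array([ 6.84431647e-05, -1.33556260e-03,  7.95007378e-04, -9.30283844e-04,
        1.16424045e-04,  2.36519777e-04]), 'tau': array([ 4.67065620e-04, -3.81663287e+01, -3.60188663e+01, -8.78865058e-05,
        6.11824755e-03, -1.48976955e-05]), 'tool_pos': array([ 0.2281751 , -0.47248262,  0.22336914]), 'eef_rot': array([ 8.46986397e-01, -5.31613988e-01, -6.12173850e-04, -4.86141364e-04]), 'wrist_force': array([-0.21668659,  0.86308058, -0.13328425]), 'ft_torque': array([0.01415704, 0.06199428, 0.01110767]), 'grip_width': 0.08527905999543497}
scene [[446.98902923   0.         280.0268575 ]
 [  0.         446.98902923 207.3400569 ]
 [  0.           0.           1.        ]] [[-0.70446796  0.70940034  0.02181882]
 [ 0.46355167  0.48317291 -0.74274073]
 [-0.53744278 -0.51312289 -0.66922354]] [ 0.44788383 -0.25030509  1.3481776 ]
coaster_center [([265.1, 151.8], 0.65), ([234.8, 273.8], 0.62), ([315.1, 195.4], 0.61)]
fence [([305
[... 554 characters left out ...]
, ([391.3, 201.2], 0.67), ([318.6, 229.3], 0.65)]
fence [([283.0, 217.7], 0.56)]
fence_top [([278.5, 210.3], 0.65)]
board_middle [([309.9, 233.8], 0.91)]
done_coaster_base [([341.8, 179.0], 0.74)]
oil_can_base [([234.8, 266.9], 0.74)]
bowl_base [([267.0, 311.3], 0.81)]
wrist [[307.98997      0.         285.59798246]
 [  0.         307.98997    207.5750919 ]
 [  0.           0.           1.        ]] [[ 4.33547052e-01 -9.01130875e-01  3.15795159e-04]
 [-8.70133457e-01 -4.18542571e-01  2.60172797e-01]
 [-2.34317566e-01 -1.13071933e-01 -9.65562021e-01]] [-0.52451111 -0.03407387  0.37678194]
coaster_center []
fence []
fence_top []
board_middle []
done_coaster_base []
oil_can_base []
bowl_base []
```

View pics/scene0.png

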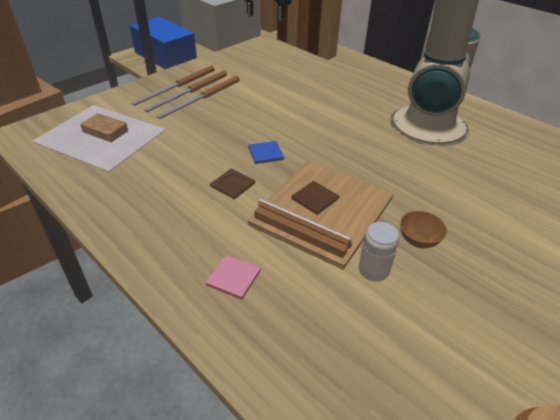

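View pics/side0.png

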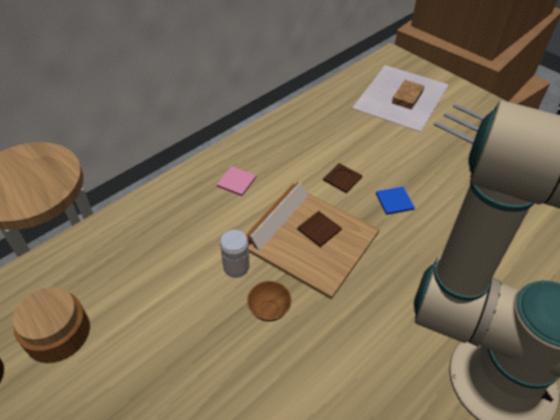

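View pics/wrist0.png

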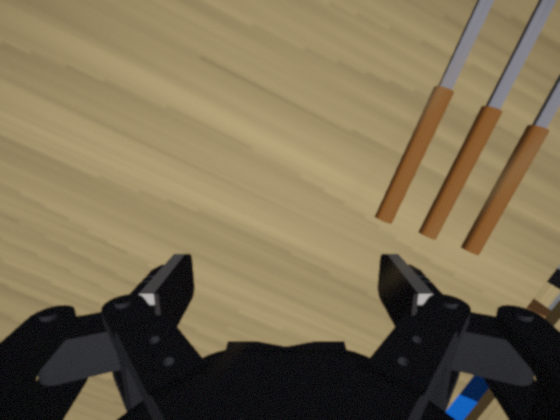

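Scene picture: the candidates are dark plates at scene (315,196) on the light board, at (232,183) on the bare bench (the done coaster), blue at (265,152) and pink at (235,275). The target is the dark one on the board, at (319,229) in side. Next I triangulate it and check it in a crop.

```bash
cat > h.py <<'E'
import numpy as np, cv2
from station import bot
def P(p): return p["K"]@np.c_[p["R"],p["t"]]
def tri(a,ua,b,ub):
    X=cv2.triangulatePoints(P(a),P(b),np.array(ua,float).reshape(2,1),np.array(ub,float).reshape(2,1))[:,0]; return X[:3]/X[3]
def onz(p,u,z):
    r=p["R"].T@np.linalg.inv(p["K"])@np.array([u[0],u[1],1.]); c=-p["R"].T@p["t"]
    return c+r*(z-c[2])/r[2]
def proj(p,X):
    q=P(p)@np.r_[X,1]; return q[:2]/q[2]
def crop(p,c,w,h,s,name):
    x,y=int(c[0]),int(c[1]); im=p["pixels"][max(0,y-h):y+h,max(0,x-w):x+w]
    cv2.imwrite("pics/"+name,cv2.resize(im,None,fx=s,fy=s,interpolation=cv2.INTER_CUBIC))
E
python3 - <<'E'
from h import *
np.set_printoptions(precision=4,suppress=True)
a=bot.capture("scene"); b=bot.capture("side")
pts={"coaster":([315.1,195.4],[318.6,229.3])}
def best(p,k):
    r=bot.landmark_of(p,k); return r[0]["point"] if r else None
for k in ["fence","fence_top","board_middle","oil_can_base","bowl_base"]:
    pts[k]=(best(a,k),best(b,k))
pts["done"]=([232.5,184],[342,179])
for k,v in pts.items():
    if v[0] is not None and v[1] is not None: print(k,tri(a,v[0],b,v[1]))
for p,n,c in((a,"scene",(315,196)),(b,"side",(319,229))):
    ms=bot.outline_of(p,"coaster_center")
    for m in ms:
        if np.hypot(*(np.array(m["point"])-c))<12:
            mk=m["mask"].astype(np.uint8); cs,_=cv2.findContours(mk,0,2); cc=max(cs,key=cv2.contourArea)
            q=cv2.approxPolyDP(cc,4,True)[:,0]; print(n,m["conf"],q.tolist())
            for u in q: print("  z.028",onz(p,u,.028)[:2])
    crop(p,c,90,70,4,f"crop_{n}.png")
E
```

```text
coaster [0.5194 0.0037 0.023 ]
fence [0.6003 0.0468 0.0203]
board_middle [0.5294 0.0387 0.02  ]
oil_can_base [0.5905 0.2236 0.0015]
bowl_base [ 0.4484  0.2455 -0.0011]
done [ 0.6126 -0.188  -0.0014]
side 0.76 [[317, 212], [298, 230], [322, 245], [340, 227]]
  z.028 [ 0.5581 -0.0273]
  z.028 [0.5491 0.0498]
  z.028 [0.4762 0.0395]
  z.028 [ 0.4845 -0.0342]
```

View pics/crop_scene.png

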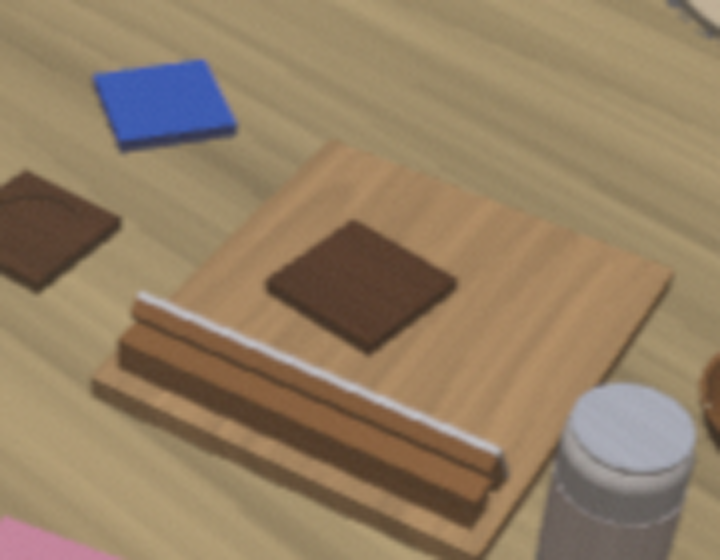

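View pics/crop_side.png

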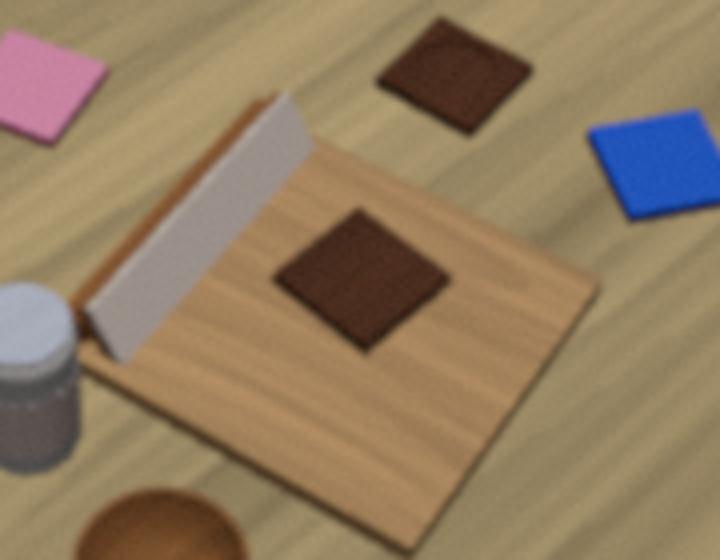

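Run:
```python
from h import *
np.set_printoptions(precision=4,suppress=True)
a=bot.capture("scene"); b=bot.capture("side")
S=lambda x,y:(229+x/4-.375,159+y/4-.375); A=lambda x,y:(225+x/4-.375,126+y/4-.375)
f1=onz(b,S(315,145),.018);f2=onz(b,S(125,362),.018)
print("foot",f1,f2,(f1+f2)/2,np.linalg.norm(f1-f2),"normal yaw",np.arctan2(*( (f1-f2)[:2]*[1,1]))) 
n1=onz(b,S(600,285),.018);n2=onz(b,S(410,552),.018);print("near side",n1,n2,np.linalg.norm(n1-n2))
n3=onz(a,A(333,143),.018);n4=onz(a,A(672,270),.018);print("near scene",n3,n4,np.linalg.norm(n3-n4))
t1=onz(a,A(140,294),.058);t2=onz(a,A(499,450),.058);print("top scene",t1,t2,(t1+t2)/2,np.linalg.norm(t1-t2))
t3=onz(b,S(288,93),.058);t4=onz(b,S(88,308),.058);print("top side",t3,t4,(t3+t4)/2)
for nm,q1,q2 in(("foot",f1,f2),("near s",n1,n2),("near a",n3,n4),("top",t1,t2),("top s",t3,t4)):
    d=q2-q1; print(nm,np.degrees(np.arctan2(-d[0],d[1])))
for p,c in((a,[A(355,220),A(456,283),A(369,346),A(268,284)]),(b,[S(360,209),S(450,278),S(366,347),S(274,278)])):
    X=np.array([onz(p,u,.028)[:2] for u in c]); print(X, X.mean(0)); 
    for i in range(4):
        d=X[(i+1)%4]-X[i]; print(np.linalg.norm(d),np.degrees(np.arctan2(d[1],d[0]))%90)
print(tri(a,A(362,284),b,S(362,278)))
```

```text
foot [ 0.623  -0.0582  0.018 ] [0.5752 0.1539 0.018 ] [0.5991 0.0478 0.018 ] 0.21747813728016566 normal yaw 2.91978914242089
near side [ 0.417  -0.1054  0.018 ] [0.3659 0.1238 0.018 ] 0.23476309125782907
near scene [ 0.4239 -0.1087  0.018 ] [0.3713 0.1187 0.018 ] 0.2334683895760511
top scene [ 0.6486 -0.0526  0.058 ] [0.6    0.1605 0.058 ] [0.6243 0.0539 0.058 ] 0.21859242314504468
top side [ 0.6432 -0.0508  0.058 ] [0.5974 0.1626 0.058 ] [0.6203 0.0559 0.058 ]
foot 12.708405071160982
near s 12.55208800223862
near a 13.030792698461548
top 12.84338977202065
top s 12.096971228570732
[[ 0.4836 -0.0375]
 [ 0.4849  0.0428]
 [ 0.5628  0.0434]
 [ 0.5652 -0.0329]] [0.5241 0.0039]
0.08027687335393965 89.06048993346823
0.07791888986607137 0.48499226199303075
0.07629809994399632 1.7831173387331773
0.08173969126747035 3.2713639324518056
[[ 0.5579 -0.0331]
 [ 0.4801 -0.0336]
 [ 0.4785  0.0437]
 [ 0.5548  0.0472]] [0.5178 0.006 ]
0.07773544669021741 0.3080162853584625
0.07726936296907522 1.194071307153024
0.0763830142630003 2.642701787543649
0.08041410462350418 2.1685099645865478
[0.5207 0.0024 0.0223]
```

Crop confirmed: the coaster on the board is dark and plain-faced with no recess arc, unlike the one on the bench at (232,183), which shows its arc. It measures about 78 mm a side at z≈0.022 centre.

Fence origin is about (0.600, 0.047), yaw 12.8°. Coaster centre is about (0.520, 0.004), i.e. fence frame (-0.087, -0.025), skewed about 11°. I'll go above the near side of it with the jaw axis along the fence.

```bash
python3 -m crank '{"claw":[0,0,0,0,0,0,0,0,0,0,0,0,0,0,0,0,0,0,0,0],"roll":[0.1135,0.1135,0,0,0,0,0,0,0,0,0,0,0,0,0,0,0,0,0,0],"offset":[[0,0,0],[0,0,0],[-0.0235,-0.0181,0],[-0.0235,-0.0181,0],[-0.0235,-0.0181,0],[-0.0235,-0.0181,0],[-0.0235,-0.0181,0],[-0.0235,-0.0181,0],[-0.0235,-0.0181,0],[-0.0235,-0.0181,0],[-0.0235,-0.0181,0],[-0.0235,-0.0181,0],[-0.0235,-0.0181,0],[-0.0235,-0.0181,0],[-0.0235,-0.0181,0],[-0.0235,-0.0181,0],[-0.0235,-0.0181,0],[-0.0235,-0.0181,0],[-0.0235,-0.0181,0],[0,0,0]]}' 20
cat >> h.py <<'E'
from scipy.spatial.transform import Rotation as Ro
YAW=np.radians(12.8); FO=np.array([.600,.0475])
def ff(X):
    n=np.array([np.cos(YAW),np.sin(YAW)]); m=np.array([-n[1],n[0]]); d=np.array(X[:2])-FO; return np.array([d@n,d@m,X[2]-.018])
def st():
    s=bot.observe(); R=Ro.from_quat(s["eef_rot"]).as_matrix()
    print("t",round(s["t"],2),"tcp",s["tool_pos"].round(4),"ff",ff(s["tool_pos"]).round(4),"tx yaw",np.degrees(np.arctan2(R[1,0],R[0,0])).round(2),"tz",R[:,2].round(3),"F",s["wrist_force"].round(2),"w",round(s["grip_width"],4))
E
python3 - <<'E'
from h import *
st()
p=bot.capture("wrist"); cv2.imwrite("pics/w1.png",p["pixels"])
E
```

```text
t: 3.67
tool_pos: [0.4412, -0.0115, 0.2241]
eef_rot: [0.783, -0.622, -0.0, -0.001]
wrist_force: [-0.4, -0.9, -0.4]
grip_width: 0.0428
t 3.67 tcp [ 0.4412 -0.0115  0.2241] ff [-0.168  -0.0224  0.2061] tx yaw -76.98 tz [ 0.     0.001 -1.   ] F [-0.36 -0.85 -0.41] w 0.0428
```

View pics/w1.png

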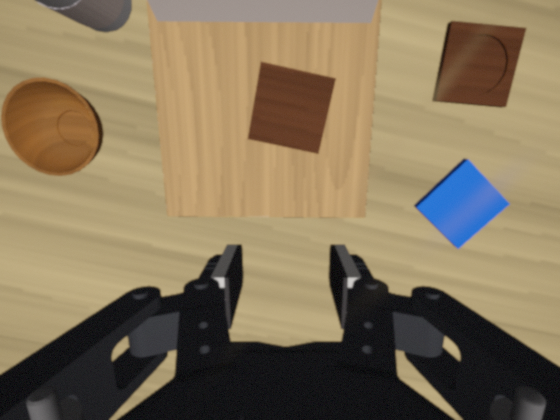

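The wrist view shows the board square to the image, with the coaster at (292,108), skewed about 11°. The fence foot is at row 22 and the board's near edge at row 217. I'll use it as a second measurement.

Run:
```python
from h import *
np.set_printoptions(precision=4,suppress=True)
p=bot.capture("wrist")
for nm,u,z in [("foot L",(158,22.5),.018),("foot R",(375,22.5),.018),("foot mid",(267,22.5),.018),("near L",(166.5,217),.018),("near R",(367,217),.018),("c1",(261,62),.028),("c2",(335,80),.028),("c3",(318.5,153),.028),("c4",(248.5,137),.028)]:
    X=onz(p,u,z); print(nm,X,ff(X))
s=bot.capture("scene")
print([ (x["point"],ff(onz(p,x["point"],.023))) for x in bot.landmark_of(p,"coaster_center")],[ (x["point"],ff(onz(p,x["point"],.018))) for x in bot.landmark_of(p,"board_middle")])
```

```text
foot L [0.5725 0.1515 0.018 ] [-0.0038  0.1076  0.    ]
foot R [ 0.6222 -0.0655  0.018 ] [-0.0034 -0.1151  0.    ]
foot mid [0.5975 0.0425 0.018 ] [-0.0036 -0.0043  0.    ]
near L [0.3666 0.1169 0.018 ] [-0.2123  0.1194  0.    ]
near R [ 0.4204 -0.1181  0.018 ] [-0.2118 -0.1217  0.    ]
c1 [0.558  0.0398 0.028 ] [-0.0426  0.0018  0.01  ]
c2 [ 0.5584 -0.0389  0.028 ] [-0.0597 -0.075   0.01  ]
c3 [ 0.4817 -0.0409  0.028 ] [-0.135 -0.06   0.01 ]
c4 [0.4813 0.0379 0.028 ] [-0.1179  0.0169  0.01  ]
[([289.0, 109.6], array([-0.089 , -0.0272,  0.005 ])), ([458.7, 204.9], array([-0.1953, -0.2268,  0.005 ]))] [([264.9, 96.5], array([-0.0753, -0.001 ,  0.    ]))]
```

```bash
python3 -m crank '{"claw":[0,0,0,0,0,0,0,0,0],"roll":[0.003,0,0,0,0,0,0,0,0],"offset":[[0.0065,0,0.025],[0,0,0.028],[0,0,0.028],[0,0,0.028],[0,0,0.028],[0,0,0.028],[0,0,0.004],[0,0,0],[0,0,0]]}'
python3 - <<'E'
from h import *
st()
E
python3 -m crank '{"claw":[0,0,0],"roll":[0,0,0],"offset":[[0,0,0.004],[0,0,0.004],[0,0,0]]}'
python3 - <<'E'
from h import *
p=bot.capture("wrist"); cv2.imwrite("pics/w2.png",p["pixels"])
p=bot.capture("side"); crop(p,(325,230),90,70,4,"s2.png")
E
```

```text
t: 4.67
tool_pos: [0.4423, -0.0221, 0.0567]
eef_rot: [0.78, -0.626, 0.001, -0.0]
wrist_force: [0.8, 0.1, 1.0]
grip_width: 0.0426
t 4.67 tcp [ 0.4423 -0.0221  0.0567] ff [-0.1693 -0.033   0.0387] tx yaw -77.46 tz [ 0.002 -0.    -1.   ] F [0.76 0.1  0.97] w 0.0426
t: 4.92
tool_pos: [0.4418, -0.0216, 0.0475]
eef_rot: [0.78, -0.625, 0.0, -0.0]
wrist_force: [-0.2, -0.1, -0.9]
grip_width: 0.0427
```

View pics/w2.png

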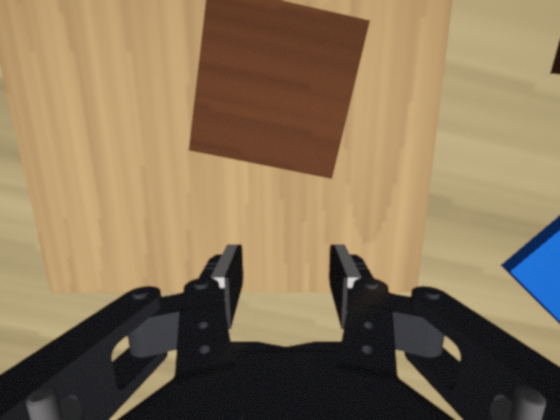

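View pics/s2.png

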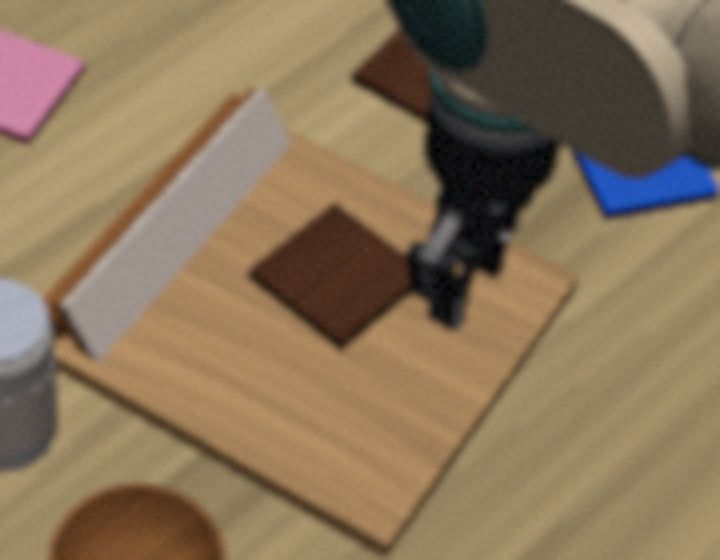

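Wrist view: the coaster's near edge runs (190,150)–(332,178), ahead of both fingertips at (230,250) and (340,250). The side view agrees that the fingers are over the board, clear of the coaster. I'll lower until the tips just touch the board.

```bash
python3 -m crank '{"claw":[0,0,0],"roll":[0,0,0],"offset":[[-0.002,0,0.003],[0,0,0.002],[0,0,0]]}'
python3 -m crank '{"claw":[0,0],"roll":[0,0],"offset":[[0,0,0.002],[0,0,0]]}'
python3 -m crank '{"claw":[0,0],"roll":[0,0],"offset":[[0,0,0.002],[0,0,0]]}'
```

```text
t: 5.27
tool_pos: [0.4408, -0.0194, 0.0417]
eef_rot: [0.78, -0.625, -0.0, 0.0]
wrist_force: [-0.3, -0.3, 0.0]
grip_width: 0.0428
t: 5.43
tool_pos: [0.441, -0.0195, 0.0398]
eef_rot: [0.78, -0.625, -0.0, 0.0]
wrist_force: [0.2, 0.1, 0.7]
grip_width: 0.0428
t: 5.6
tool_pos: [0.4409, -0.0196, 0.0378]
eef_rot: [0.78, -0.625, -0.0, 0.0]
wrist_force: [0.1, -0.6, -0.6]
grip_width: 0.0428
```

```bash
python3 -m crank '{"claw":[0,0],"roll":[0,0],"offset":[[0,0,0.0015],[0,0,0]]}'
python3 -m crank '{"claw":[0,0],"roll":[0,0],"offset":[[0,0,0.001],[0,0,0]]}'
python3 - <<'E'
from h import *
st()
p=bot.capture("side"); crop(p,(325,230),50,40,8,"s3.png")
E
```

```text
t: 5.77
tool_pos: [0.441, -0.0196, 0.0364]
eef_rot: [0.78, -0.625, -0.0, 0.0]
wrist_force: [-1.2, -0.1, -0.1]
grip_width: 0.0423
t: 5.93
tool_pos: [0.441, -0.0196, 0.0355]
eef_rot: [0.78, -0.625, -0.0, 0.0]
wrist_force: [0.2, -0.6, -0.3]
grip_width: 0.0428
t 5.93 tcp [ 0.441  -0.0196  0.0355] ff [-0.1699 -0.0302  0.0175] tx yaw -77.41 tz [-0. -0. -1.] F [ 0.18 -0.65 -0.35] w 0.0428
```

View pics/s3.png

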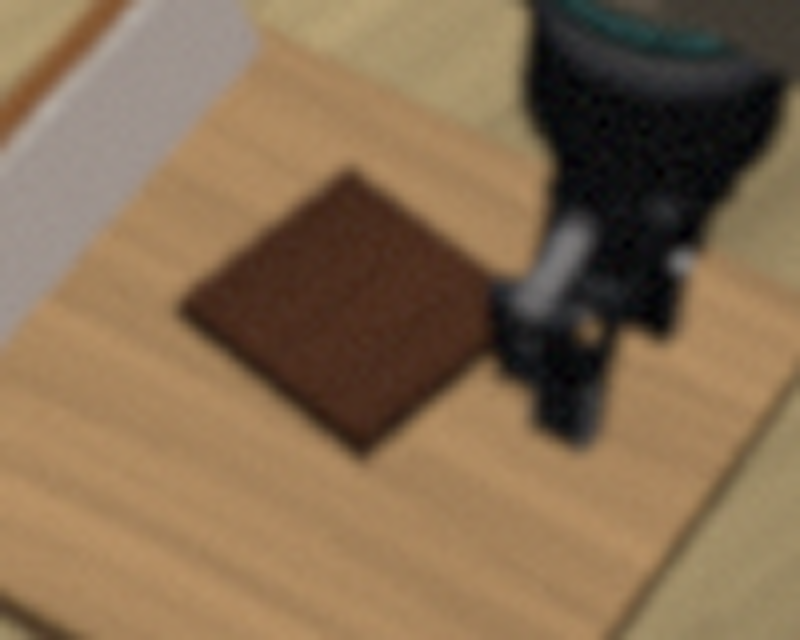

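```bash
for i in 1; do :; done; python3 -m crank '{"claw":[0,0],"roll":[0,0],"offset":[[0,0,0.001],[0,0,0]]}' | grep -E 'pos|force'
python3 -m crank '{"claw":[0,0],"roll":[0,0],"offset":[[0,0,0.001],[0,0,0]]}'| grep -E 'pos|force'
python3 -m crank '{"claw":[0,0],"roll":[0,0],"offset":[[0,0,0.001],[0,0,0]]}'| grep -E 'pos|force'
```

```text
tool_pos: [0.4411, -0.0196, 0.0346]
wrist_force: [0.3, -0.1, 0.4]
tool_pos: [0.441, -0.0196, 0.0335]
wrist_force: [0.1, -0.4, 0.7]
tool_pos: [0.441, -0.0196, 0.0325]
wrist_force: [-0.0, -0.1, 0.3]
```

```bash
python3 -m crank '{"claw":[0,0],"roll":[0,0],"offset":[[0,0,0.001],[0,0,0]]}' | grep -E 'pos|force'
python3 -m crank '{"claw":[0,0],"roll":[0,0],"offset":[[0,0,0.001],[0,0,0]]}'| grep -E 'pos|force'
python3 - <<'E'
from h import *
for n in ("wrist","side","scene"):
    p=bot.capture(n)
    if n=="wrist": cv2.imwrite("pics/w4.png",p["pixels"])
    else: crop(p,proj(p,[.45,-.02,.03]),50,40,8,n+"4.png")
E
```

```text
tool_pos: [0.441, -0.0196, 0.0315]
wrist_force: [-0.5, 0.2, -0.7]
tool_pos: [0.441, -0.0196, 0.0305]
wrist_force: [0.1, 0.1, 0.3]
```

View pics/w4.png

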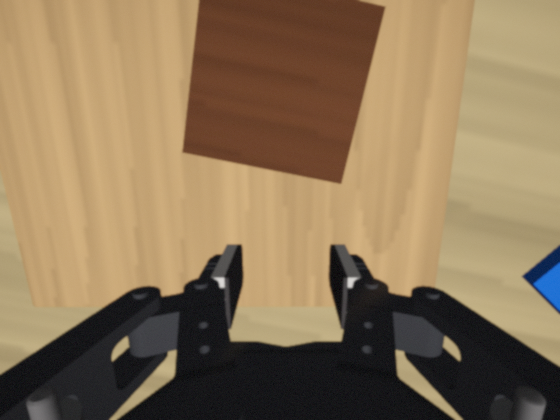

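View pics/scene4.png

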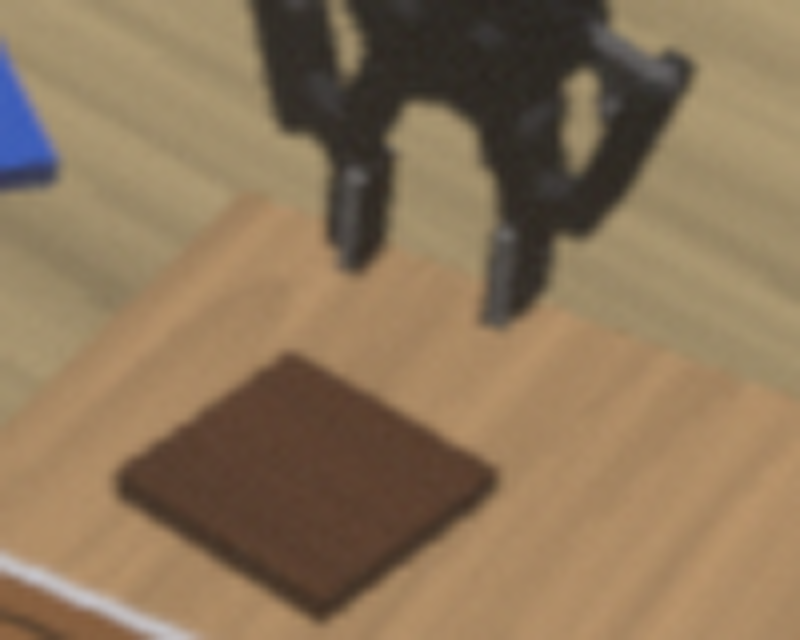

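```bash
python3 - <<'E'
from h import *
p=bot.capture("scene"); c=proj(p,[.45,-.02,.03]); x0,y0=int(c[0])-50,int(c[1])-40
for u in((350,270),(495,325)):
    q=(x0+u[0]/8-.44,y0+u[1]/8-.44)
    for z in(.018,.022,.026,.03): print(u,z,ff(onz(p,q,z)).round(4))
E
python3 -m crank '{"claw":[0,0],"roll":[0,0],"offset":[[0,0,0.001],[0,0,0]]}'| grep -E 'pos|force'
```

```text
(350, 270) 0.018 [-0.1905 -0.0681  0.    ]
(350, 270) 0.022 [-0.1856 -0.0659  0.004 ]
(350, 270) 0.026 [-0.1808 -0.0637  0.008 ]
(350, 270) 0.03 [-0.176  -0.0615  0.012 ]
(495, 325) 0.018 [-0.1906 -0.0169  0.    ]
(495, 325) 0.022 [-0.1858 -0.0149  0.004 ]
(495, 325) 0.026 [-0.181 -0.013  0.008]
(495, 325) 0.03 [-0.1761 -0.0111  0.012 ]
tool_pos: [0.4411, -0.0196, 0.0296]
wrist_force: [-0.4, 0.1, -0.2]
```

Run:
```python
from h import *
p=bot.capture("side"); a=bot.capture("scene")
s=bot.observe(); T=s["tool_pos"]; R=Ro.from_quat(s["eef_rot"]).as_matrix()
for q in((346.4,245.2),):
    for z in(.018,.026,.034,.042): print(q,z,ff(onz(p,q,z)).round(4))
for pp,n in((p,"side"),(a,"scene")):
    im=pp["pixels"].copy(); c=proj(pp,T); x,y=int(c[0])-50,int(c[1])-40
    im=cv2.resize(im[y:y+80,x:x+100],None,fx=8,fy=8,interpolation=cv2.INTER_CUBIC)
    for d,col in((0.,(0,255,255)),(.01,(0,255,0)),(.022,(0,0,255))):
        for sx in(-.0214,.0214):
            for sy in (-.011,.011):
                u=(proj(pp,T+R@[sx,sy,d])-[x,y]+.5)*8; cv2.circle(im,tuple(int(v) for v in u),4,col,-1)
    cv2.imwrite(f"pics/tip_{n}.png",im)
```

```text
(346.4, 245.2) 0.018 [-0.1689 -0.0205  0.    ]
(346.4, 245.2) 0.026 [-0.1712 -0.0148  0.008 ]
(346.4, 245.2) 0.034 [-0.1734 -0.0091  0.016 ]
(346.4, 245.2) 0.042 [-0.1757 -0.0034  0.024 ]
```

View pics/tip_side.png

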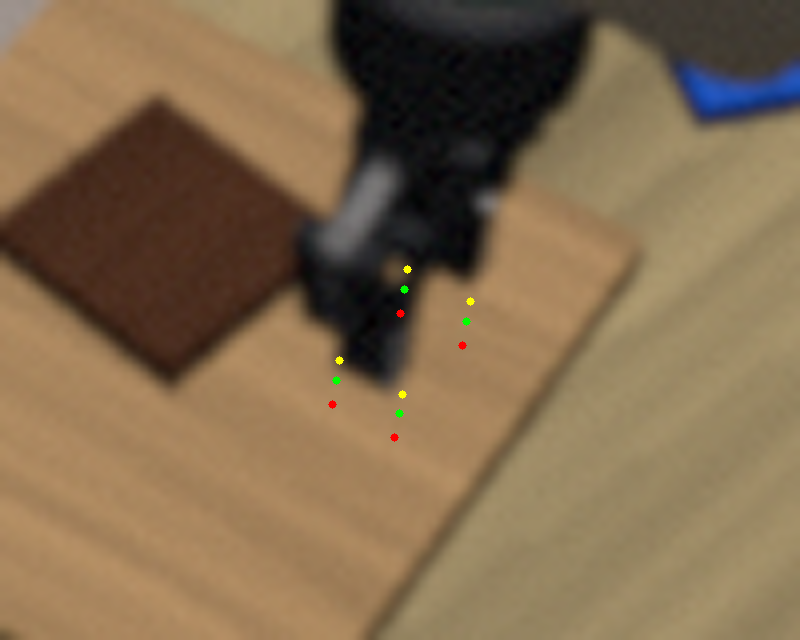

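View pics/tip_scene.png

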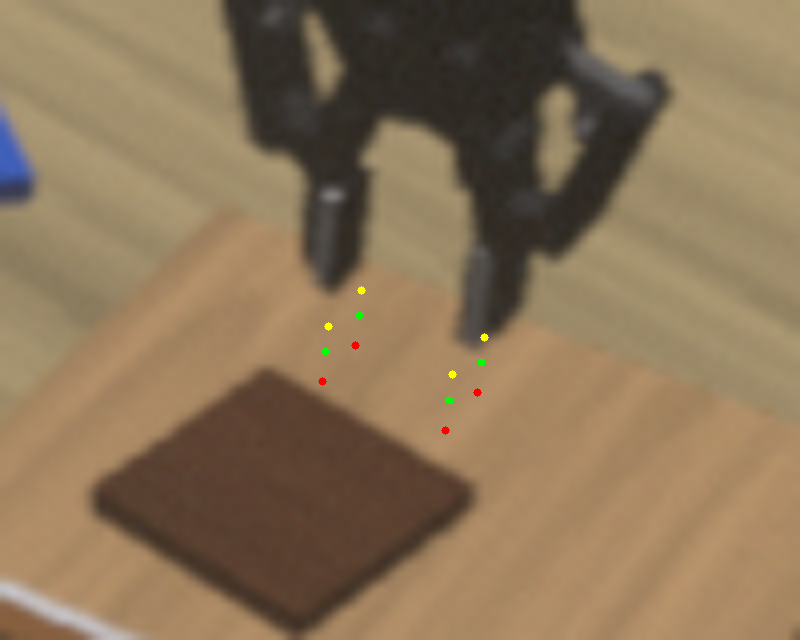

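The overlays put the tips nearly level with the TCP, higher than the text suggests for this half-open jaw. I keep probing gently for contact.

```bash
for k in a; do python3 -m crank '{"claw":[0,0],"roll":[0,0],"offset":[[0,0,0.0015],[0,0,0]]}'| grep -E 'pos|force'; done
python3 -m crank '{"claw":[0,0],"roll":[0,0],"offset":[[0,0,0.0015],[0,0,0]]}'| grep -E 'pos|force'
python3 -m crank '{"claw":[0,0],"roll":[0,0],"offset":[[0,0,0.0015],[0,0,0]]}'| grep -E 't:|pos|force'
```

```text
tool_pos: [0.441, -0.0196, 0.0279]
wrist_force: [-0.6, -0.2, -0.0]
tool_pos: [0.4409, -0.0196, 0.0264]
wrist_force: [0.3, 0.1, -0.9]
t: 7.78
tool_pos: [0.441, -0.0196, 0.0249]
eef_rot: [0.78, -0.625, -0.0, 0.0]
wrist_force: [-0.8, 0.5, 0.0]
```

```bash
python3 -m crank '{"claw":[0,0],"roll":[0,0],"offset":[[0,0,0.001],[0,0,0]]}'| grep -E 'pos|force'
python3 -m crank '{"claw":[0,0],"roll":[0,0],"offset":[[0,0,0.001],[0,0,0]]}'| grep -E 'pos|force'
python3 - <<'E'
from h import *
st()
T=bot.observe()["tool_pos"]
for n in ("side","scene"):
    p=bot.capture(n); crop(p,proj(p,T),50,40,8,n+"5.png")
E
```

```text
tool_pos: [0.441, -0.0196, 0.024]
wrist_force: [0.4, -0.1, 0.2]
tool_pos: [0.441, -0.0196, 0.023]
wrist_force: [0.5, -0.3, -0.1]
t 8.12 tcp [ 0.441  -0.0196  0.023 ] ff [-0.1699 -0.0302  0.005 ] tx yaw -77.41 tz [-0. -0. -1.] F [ 0.54 -0.25 -0.11] w 0.0426
```

View pics/side5.png

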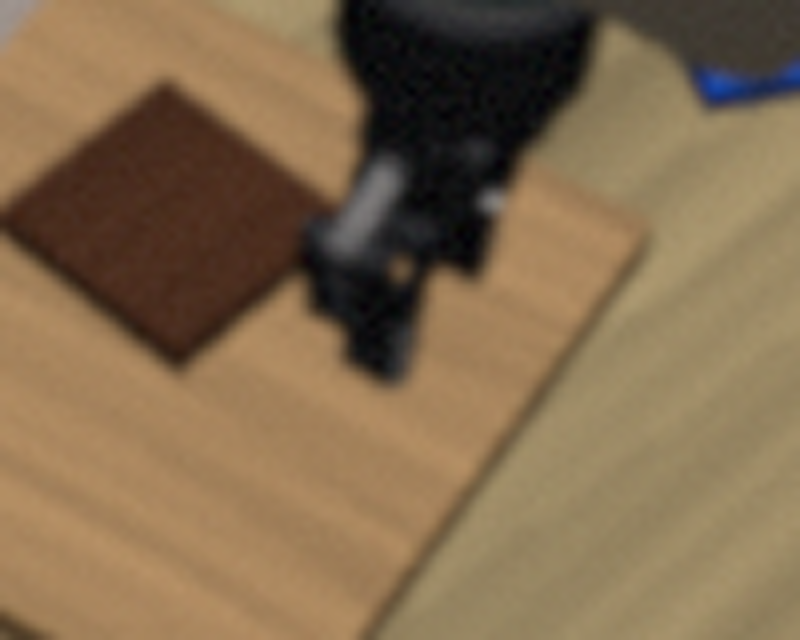

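View pics/scene5.png

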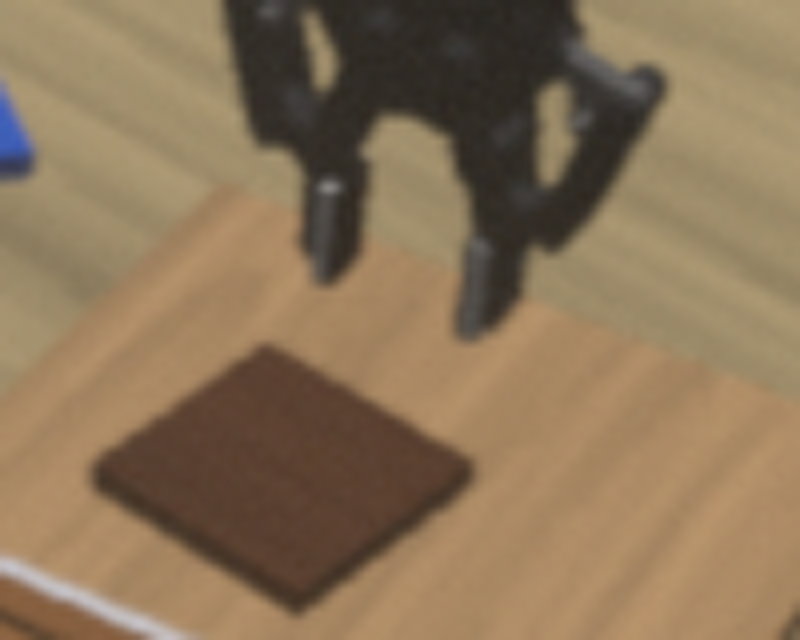

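Run:
```python
from h import *
T=bot.observe()["tool_pos"]
a=bot.capture("scene"); b=bot.capture("side")
def px(p,u):
    c=proj(p,T); return (int(c[0])-50+u[0]/8-.44,int(c[1])-40+u[1]/8-.44)
for ua,ub in(((325,282),(462,275)),((470,338),(390,383)),((505,318),(395,383)),((265,345),(165,80)),((470,465),(5,220)),((298,612-12),(180,362-8)) if 0 else ((265,345),(340,205))):
    print(ua,ub,ff(tri(a,px(a,ua),b,px(b,ub))).round(4))
```

```text
(325, 282) (462, 275) [-0.1731 -0.0585  0.0055]
(470, 338) (390, 383) [-0.1748 -0.0093  0.0046]
(505, 318) (395, 383) [-0.1789 -0.0017  0.0146]
(265, 345) (165, 80) [-0.0765 -0.0323  0.0582]
(470, 465) (5, 220) [-0.0645  0.0391  0.0552]
(265, 345) (340, 205) [-0.1297 -0.0569  0.0107]
```

Triangulated fingertips: about 5 mm above the board (coaster corner check z=10.7 mm, as it should be). I lower 2.5 mm and push 70 mm to square the coaster against both fingers.

```bash
python3 -m crank '{"claw":[0,0,0,0,0,0,0,0,0,0,0,0,0,0,0,0,0],"roll":[0,0,0,0,0,0,0,0,0,0,0,0,0,0,0,0,0],"offset":[[0,0,0.0025],[0,-0.006,0],[0,-0.006,0],[0,-0.006,0],[0,-0.005,0],[0,-0.004,0],[0,-0.004,0],[0,-0.004,0],[0,-0.004,0],[0,-0.004,0],[0,-0.004,0],[0,-0.004,0],[0,-0.004,0],[0,-0.004,0],[0,-0.004,0],[0,-0.004,0],[0,-0.003,0]]}'
python3 - <<'E'
from h import *
st()
T=bot.observe()["tool_pos"]
p=bot.capture("wrist");cv2.imwrite("pics/w6.png",p["pixels"])
for n in ("side","scene"):
    p=bot.capture(n); crop(p,proj(p,T),50,40,8,n+"6.png")
E
```

```text
t: 9.73
tool_pos: [0.5099, -0.0042, 0.0207]
eef_rot: [0.78, -0.625, 0.0, 0.0]
wrist_force: [-0.1, -0.5, 0.4]
grip_width: 0.0427
t 9.73 tcp [ 0.5099 -0.0042  0.0207] ff [-0.0994 -0.0305  0.0027] tx yaw -77.4 tz [ 0. -0. -1.] F [-0.09 -0.52  0.45] w 0.0427
```

View pics/w6.png

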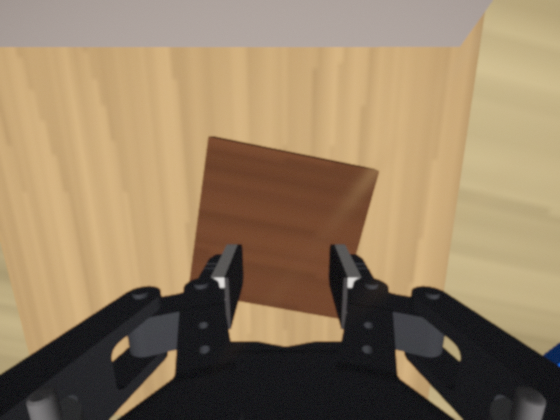

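View pics/side6.png

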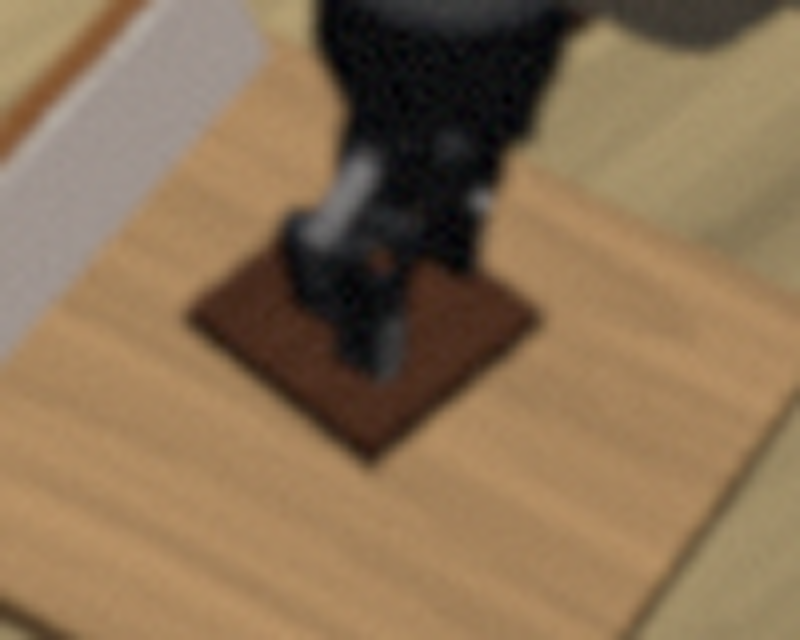

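View pics/scene6.png

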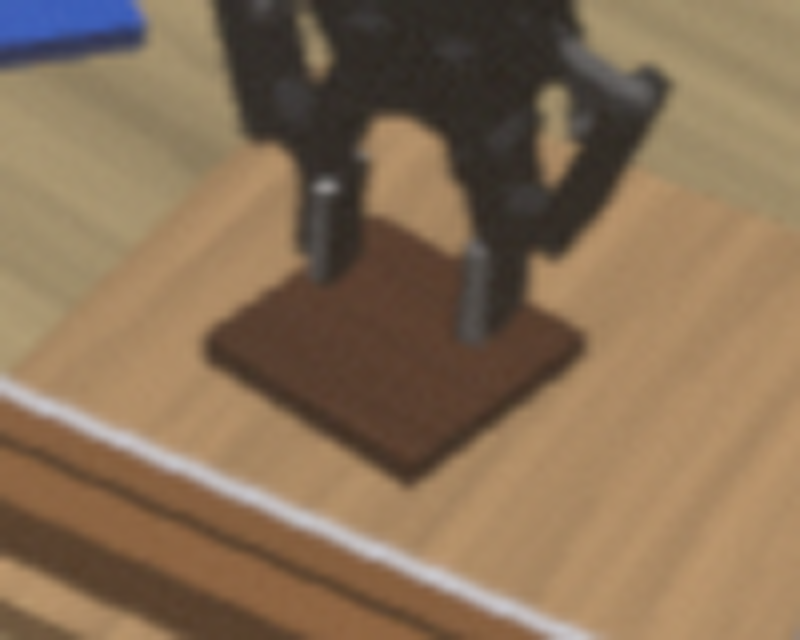

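The fingers passed over the coaster without moving it, so the tips are higher than estimated. I lift, go back, and go on probing for the board.

```bash
python3 -m crank '{"claw":[0,0,0,0,0,0,0,0],"roll":[0,0,0,0,0,0,0,0],"offset":[[0,0,-0.015],[0,0.02,0],[0,0.026,0],[0,0.026,0],[0,0,0.009],[0,0,0.007],[0,0,0],[0,0,0]]}'
python3 -m crank '{"claw":[0,0],"roll":[0,0],"offset":[[0,0,0.002],[0,0,0]]}'| grep -E 'pos|force'
python3 -m crank '{"claw":[0,0],"roll":[0,0],"offset":[[0,0,0.0015],[0,0,0]]}'| grep -E 'pos|force'
python3 - <<'E'
from h import *
st()
p=bot.capture("wrist");cv2.imwrite("pics/w7.png",p["pixels"])
T=bot.observe()["tool_pos"]
for n in ("side","scene"):
    p=bot.capture(n); crop(p,proj(p,T),50,40,8,n+"7.png")
E
```

```text
t: 10.55
tool_pos: [0.4395, -0.0199, 0.0194]
eef_rot: [0.78, -0.625, -0.0, 0.0]
wrist_force: [0.4, -0.4, 0.7]
grip_width: 0.0431
tool_pos: [0.4396, -0.0199, 0.0175]
wrist_force: [-0.2, -0.2, 0.3]
tool_pos: [0.4393, -0.02, 0.016]
wrist_force: [-1.0, 0.1, 0.0]
t 10.88 tcp [ 0.4393 -0.02    0.016 ] ff [-0.1717 -0.0302 -0.002 ] tx yaw -77.4 tz [-0. -0. -1.] F [-0.96  0.09  0.04] w 0.0426
```

View pics/w7.png

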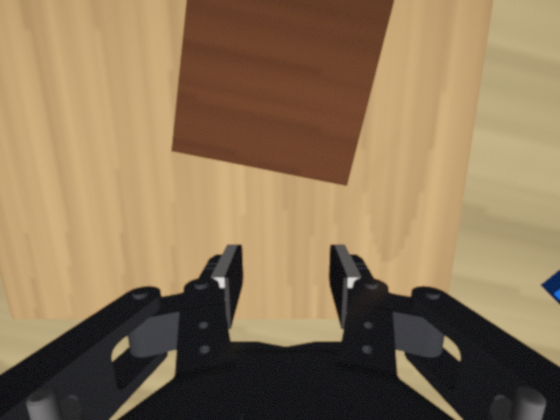

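View pics/side7.png

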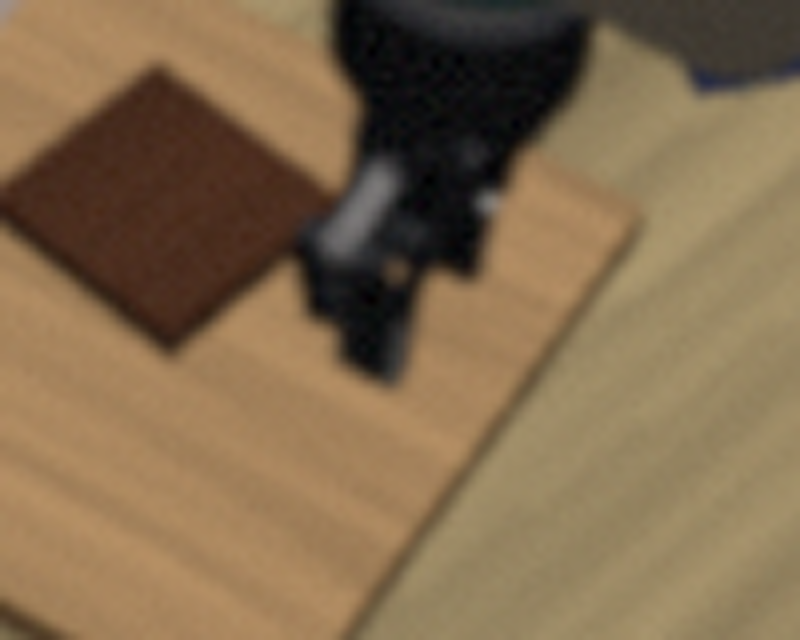

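View pics/scene7.png

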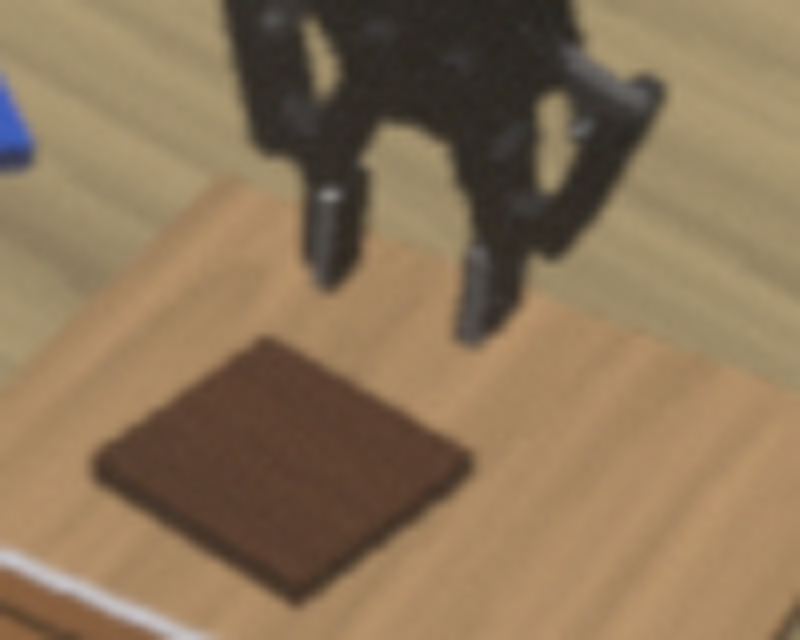

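```bash
python3 -m crank '{"claw":[0,0],"roll":[0,0],"offset":[[0,0,0.003],[0,0,0]]}'| grep -E 'pos|force'
python3 -m crank '{"claw":[0,0],"roll":[0,0],"offset":[[0,0,0.0015],[0,0,0]]}'| grep -E 'pos|force'
python3 -m crank '{"claw":[0,0],"roll":[0,0],"offset":[[0,0,0.0015],[0,0,0]]}'| grep -E 'pos|force'
python3 -m crank '{"claw":[0,0],"roll":[0,0],"offset":[[0,0,0.0015],[0,0,0]]}'| grep -E 't:|pos|force'
```

```text
tool_pos: [0.4389, -0.02, 0.0127]
wrist_force: [0.1, -0.7, -0.8]
tool_pos: [0.439, -0.02, 0.0114]
wrist_force: [0.6, -0.3, 0.4]
tool_pos: [0.439, -0.02, 0.0099]
wrist_force: [-0.2, 0.6, -0.8]
t: 11.7
tool_pos: [0.4394, -0.0201, 0.0091]
eef_rot: [0.78, -0.625, 0.0, -0.0]
wrist_force: [-1.4, -0.7, 4.6]
```

Board contact found at TCP z≈0.009 (4.6 N), so half-open tips end about 9 mm short of the TCP. I back off 2.5 mm and push 65 mm.

```bash
python3 -m crank '{"claw":[0,0,0,0,0,0,0,0,0,0,0,0,0,0,0],"roll":[0,0,0,0,0,0,0,0,0,0,0,0,0,0,0],"offset":[[0,0,-0.0027],[0,-0.006,0],[0,-0.006,0],[0,-0.006,0],[0,-0.005,0],[0,-0.004,0],[0,-0.004,0],[0,-0.004,0],[0,-0.004,0],[0,-0.004,0],[0,-0.004,0],[0,-0.005,0],[0,-0.005,0],[0,-0.005,0],[0,-0.003,0]]}'
python3 - <<'E'
from h import *
st()
p=bot.capture("wrist");cv2.imwrite("pics/w8.png",p["pixels"])
E
```

```text
t: 12.95
tool_pos: [0.5033, -0.0057, 0.0114]
eef_rot: [0.78, -0.625, 0.0, -0.0]
wrist_force: [-1.2, -0.3, -0.3]
grip_width: 0.0426
t 12.95 tcp [ 0.5033 -0.0057  0.0114] ff [-0.1061 -0.0304 -0.0066] tx yaw -77.4 tz [ 0. -0. -1.] F [-1.24 -0.26 -0.28] w 0.0426
```

View pics/w8.png

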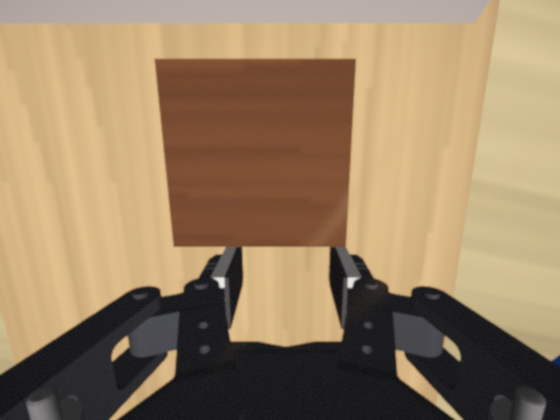

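The coaster is now square to the fence: its edges run (155,60)–(355,60) and (174,246)–(347,246). The fingers sit about 11 mm to the right of its middle, so I'll recentre them.

```bash
python3 - <<'E'
from h import *
p=bot.capture("wrist")
for u,z in((( 174,246),.028),((347,246),.028),((155.5,59),.028),((355,59),.028),((255,23.5),.018)): print(u,ff(onz(p,u,z)).round(4))
E
python3 -m crank '{"claw":[0,0,0,0],"roll":[0,0,0,0],"offset":[[0,0.004,0],[-0.0105,0,0],[0,0,0],[0,-0.003,0]]}'
```

```text
(174, 246) [-0.0952  0.0211  0.01  ]
(347, 246) [-0.0956 -0.0584  0.01  ]
(155.5, 59) [-0.0164  0.0206  0.01  ]
(355, 59) [-0.0168 -0.0579  0.01  ]
(255, 23.5) [-0.0013 -0.0181 -0.    ]
t: 13.38
tool_pos: [0.4988, 0.0047, 0.0113]
eef_rot: [0.781, -0.625, -0.0, 0.0]
wrist_force: [-0.2, -0.1, -1.1]
grip_width: 0.0427
```

```bash
python3 -m crank '{"claw":[0,0,0,0,0,0,0,0,0,0],"roll":[0,0,0,0,0,0,0,0,0,0],"offset":[[0,-0.004,0],[0,-0.004,0],[0,-0.004,0],[0,-0.004,0],[0,-0.004,0],[0,-0.004,0],[0,-0.003,0],[0,-0.003,0],[0,-0.003,0],[0,-0.003,0]]}'
python3 - <<'E'
from h import *
st()
p=bot.capture("side"); crop(p,proj(p,[.58,.03,.04]),60,45,6,"side9.png")
E
```

```text
t: 14.22
tool_pos: [0.5348, 0.0121, 0.0113]
eef_rot: [0.78, -0.625, 0.0, -0.0]
wrist_force: [-0.7, -0.6, -0.7]
grip_width: 0.0429
t 14.22 tcp [0.5348 0.0121 0.0113] ff [-0.0714 -0.0201 -0.0067] tx yaw -77.41 tz [ 0. -0. -1.] F [-0.66 -0.64 -0.7 ] w 0.0429
```

View pics/side9.png

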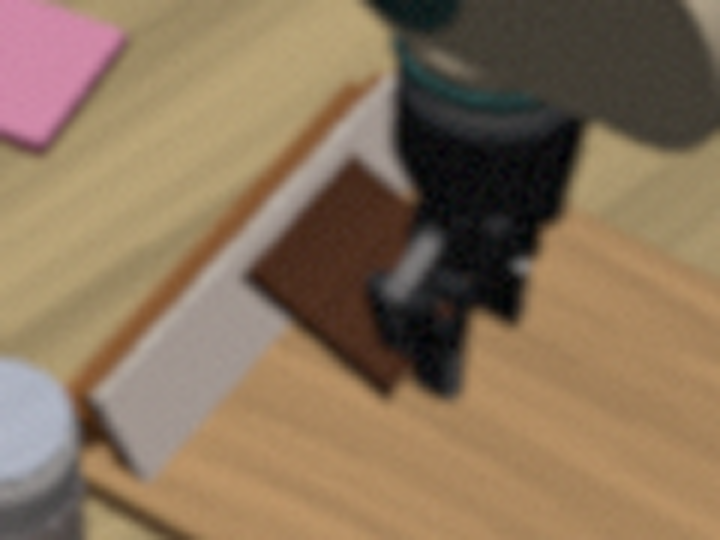

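```bash
python3 -m crank '{"claw":[0,0,0,0,0,0,0,0,0,0],"roll":[0,0,0,0,0,0,0,0,0,0],"offset":[[0,-0.003,0],[0,-0.004,0],[0,-0.004,0],[0,-0.004,0],[0,-0.004,0],[0,-0.004,0],[0,-0.004,0],[0,-0.003,0],[0,-0.003,0],[0,-0.003,0]]}'
python3 - <<'E'
from h import *
st()
p=bot.capture("side"); crop(p,proj(p,[.58,.03,.04]),60,45,6,"side10.png")
p=bot.capture("wrist"); cv2.imwrite("pics/w10.png",p["pixels"])
E
```

```text
t: 15.1
tool_pos: [0.5699, 0.0199, 0.0113]
eef_rot: [0.78, -0.625, 0.0, 0.0]
wrist_force: [-0.4, -0.3, -0.0]
grip_width: 0.0428
t 15.1 tcp [0.5699 0.0199 0.0113] ff [-0.0355 -0.0202 -0.0067] tx yaw -77.41 tz [-0. -0. -1.] F [-0.41 -0.32 -0.05] w 0.0428
```

View pics/side10.png

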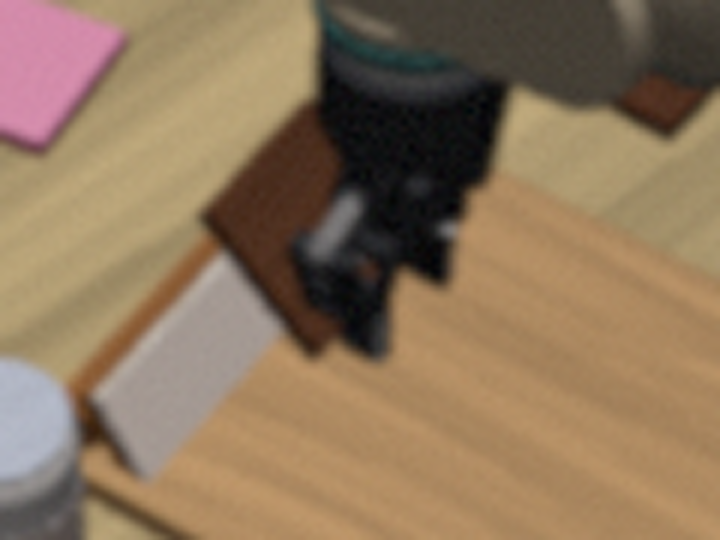

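View pics/w10.png

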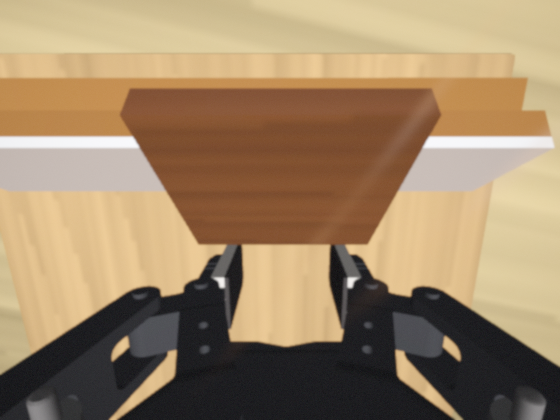

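Both views show the coaster well up and square, its near edge at wrist row 243 and resting on the fence. I push the rest slowly.

```bash
python3 -m crank '{"claw":[0,0,0,0,0],"roll":[0,0,0,0,0],"offset":[[0,-0.0025,0],[0,-0.0025,0],[0,-0.0025,0],[0,-0.0015,0],[0,-0.001,0]]}'
python3 -m crank '{"claw":[0,0,0],"roll":[0,0,0],"offset":[[0,-0.001,0],[0,-0.001,0],[0,0,0]]}'
python3 - <<'E'
from h import *
st()
p=bot.capture("side"); crop(p,proj(p,[.58,.03,.04]),60,45,6,"side11.png")
p=bot.capture("wrist"); cv2.imwrite("pics/w11.png",p["pixels"])
E
```

```text
t: 15.62
tool_pos: [0.5796, 0.0221, 0.0114]
eef_rot: [0.78, -0.625, 0.0, 0.0]
wrist_force: [0.1, -0.1, -1.2]
grip_width: 0.0428
t: 15.87
tool_pos: [0.5815, 0.0225, 0.0114]
eef_rot: [0.78, -0.625, 0.0, -0.0]
wrist_force: [0.1, -0.4, -1.0]
grip_width: 0.0429
t 15.87 tcp [0.5815 0.0225 0.0114] ff [-0.0236 -0.0202 -0.0066] tx yaw -77.41 tz [ 0. -0. -1.] F [ 0.07 -0.36 -0.96] w 0.0429
```

View pics/side11.png

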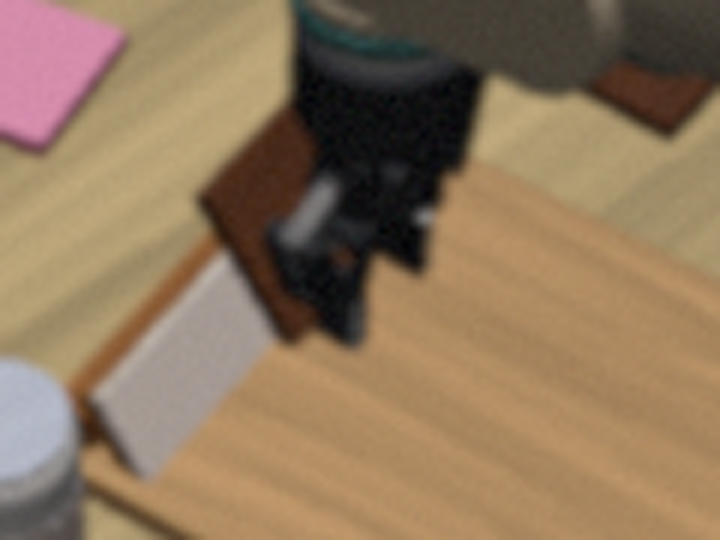

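View pics/w11.png

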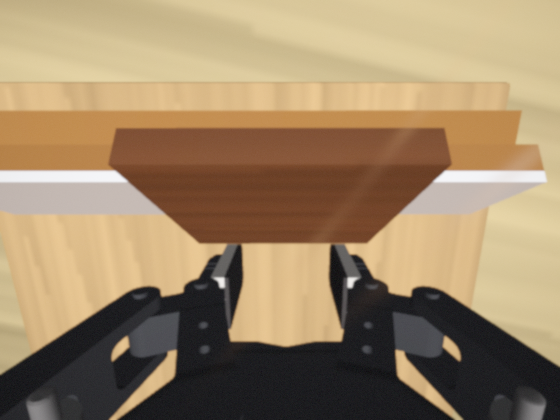

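```bash
python3 -m crank '{"claw":[0,0],"roll":[0,0],"offset":[[0,-0.001,0],[0,0,0]]}'|grep -E "pos|force"
python3 -m crank '{"claw":[0,0],"roll":[0,0],"offset":[[0,-0.001,0],[0,0,0]]}'|grep -E "pos|force"
python3 - <<'E'
from h import *
p=bot.capture("wrist")
np.set_printoptions(precision=4,suppress=True)
cv2.imwrite("pics/w12.png",p["pixels"])
for th in (50,55,60):
    t=np.radians(th); f0=-.0015; pp=.08*np.cos(t)-.08*np.sin(t)*np.tan(np.radians(30))
    P0=np.array([f0-pp,.018]); u=np.array([np.cos(t),np.sin(t)]); n=np.array([-np.sin(t),np.cos(t)])
    out=[]
    for q in (P0+.01*n,P0+.08*u+.01*n,P0+.08*u):
        d=np.array([np.cos(YAW),np.sin(YAW)]);m=np.array([-d[1],d[0]]);w=FO+d*q[0]+m*-.0187
        out.append(proj(p,[*w,q[1]])[1])
    print(th,out)
E
```

```text
tool_pos: [0.5824, 0.0227, 0.0114]
wrist_force: [-0.3, 0.1, -0.1]
tool_pos: [0.5834, 0.023, 0.0114]
wrist_force: [0.0, -0.5, -0.5]
50 [np.float64(270.27695751778174), np.float64(193.48617548615704), np.float64(159.40586910861296)]
55 [np.float64(255.38003019440478), np.float64(188.73839881072465), np.float64(151.2230992633293)]
60 [np.float64(239.94571705252065), np.float64(183.99111513313875), np.float64(143.0967556285156)]
```

View pics/w12.png

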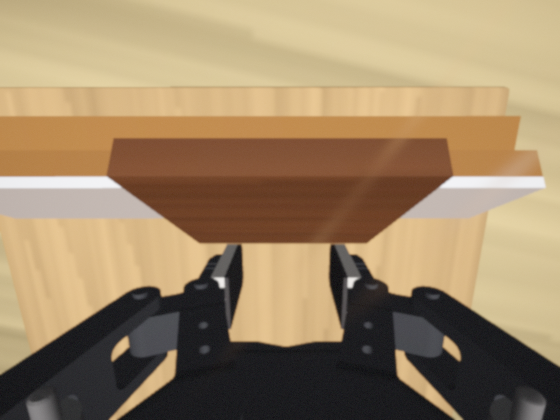

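Wrist rows (242,178,139) match a tilt of about 59°. One more millimetre, then hold a moment.

```bash
python3 -m crank '{"claw":[0,0,0,0],"roll":[0,0,0,0],"offset":[[0,-0.001,0],[0,0,0],[0,0,0],[0,0,0]]}'|grep -E "t:|pos|force"
python3 -m crank '{"claw":[0,0,0,0,0],"roll":[0,0,0,0,0],"offset":[[0,0.003,0],[0,0.01,0],[0,0.02,0],[0,0,0],[0,0,0]]}'|grep -E "t:|pos|force"
python3 - <<'E'
from h import *
p=bot.capture("wrist");cv2.imwrite("pics/w13.png",p["pixels"])
E
```

```text
t: 16.68
tool_pos: [0.5843, 0.0232, 0.0114]
eef_rot: [0.78, -0.625, 0.0, -0.0]
wrist_force: [0.4, -0.1, -0.5]
t: 17.1
tool_pos: [0.5517, 0.0159, 0.0115]
eef_rot: [0.78, -0.625, 0.0, -0.0]
wrist_force: [-0.3, 0.6, 0.3]
```

View pics/w13.png

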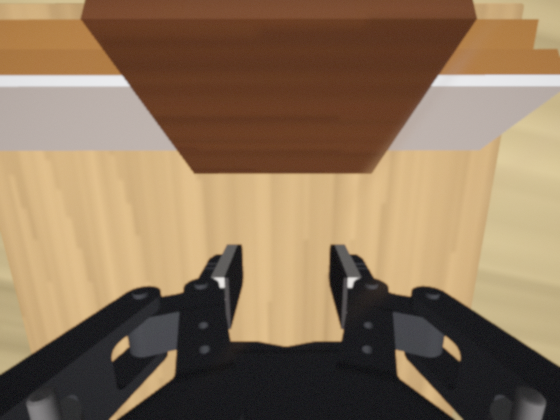

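The coaster stays leaning by itself (its near edge is at wrist row 173, at the foot). Next I go up, over and behind it.

```bash
python3 -m crank '{"claw":[0,0,0,0,0,0,0,0,0,0,0,0],"roll":[0,0,0,0,0,0,0,0,0,0,0,0],"offset":[[0,0.005,-0.029],[0,0.005,-0.03],[0,0,-0.03],[0,0,-0.03],[0,-0.01,0],[0,-0.026,0],[0,-0.026,0],[0,-0.026,0],[0,-0.026,0],[0,-0.025,0],[0,0,0],[0,0,0]]}'
python3 - <<'E'
from h import *
st()
p=bot.capture("side"); crop(p,proj(p,[.62,.03,.06]),80,60,5,"side14.png")
p=bot.capture("scene"); crop(p,proj(p,[.62,.03,.06]),80,60,5,"scene14.png")
E
```

```text
t: 18.15
tool_pos: [0.6787, 0.0445, 0.129]
eef_rot: [0.781, -0.625, -0.0, 0.0]
wrist_force: [0.2, -0.4, 0.1]
grip_width: 0.043
t 18.15 tcp [0.6787 0.0445 0.129 ] ff [ 0.0761 -0.0204  0.111 ] tx yaw -77.38 tz [-0.001 -0.    -1.   ] F [ 0.24 -0.42  0.13] w 0.043
```

View pics/side14.png

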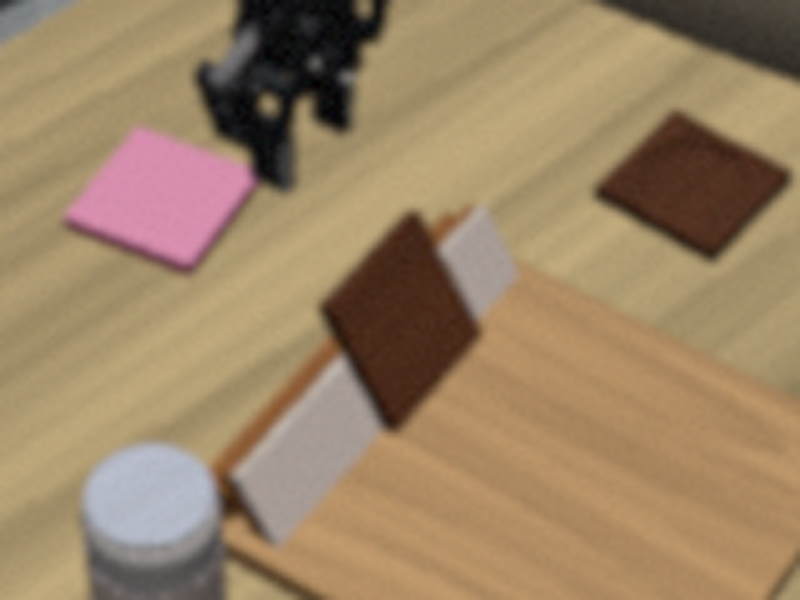

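View pics/scene14.png

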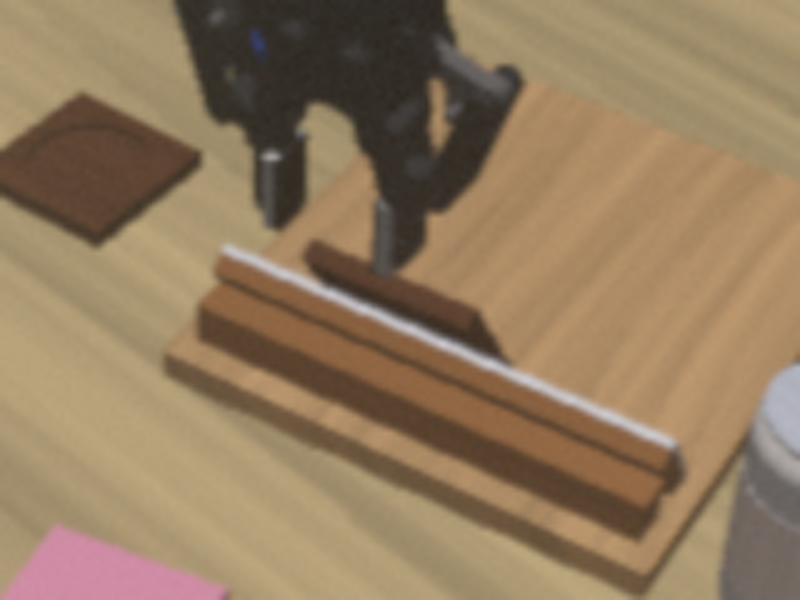

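Side view: the coaster leans on the fence at (400,320) in the crop and the gripper is beyond it. I lower behind it.

```bash
python3 -m crank '{"claw":[0,0,0,0,0],"roll":[0,0,0,0,0],"offset":[[0,0,0.022],[0,0,0.022],[0,0,0.022],[0,0,0],[0,0,0]]}'
python3 - <<'E'
from h import *
st()
p=bot.capture("side"); crop(p,proj(p,[.62,.03,.06]),80,60,5,"side15.png")
p=bot.capture("scene"); crop(p,proj(p,[.62,.03,.06]),80,60,5,"scene15.png")
E
```

```text
t: 18.67
tool_pos: [0.6769, 0.0439, 0.0642]
eef_rot: [0.78, -0.625, -0.001, 0.001]
wrist_force: [-0.2, 0.1, 1.0]
grip_width: 0.0426
t 18.67 tcp [0.6769 0.0439 0.0642] ff [ 0.0742 -0.0205  0.0462] tx yaw -77.42 tz [-0.002 -0.    -1.   ] F [-0.23  0.15  0.99] w 0.0426
```

View pics/side15.png

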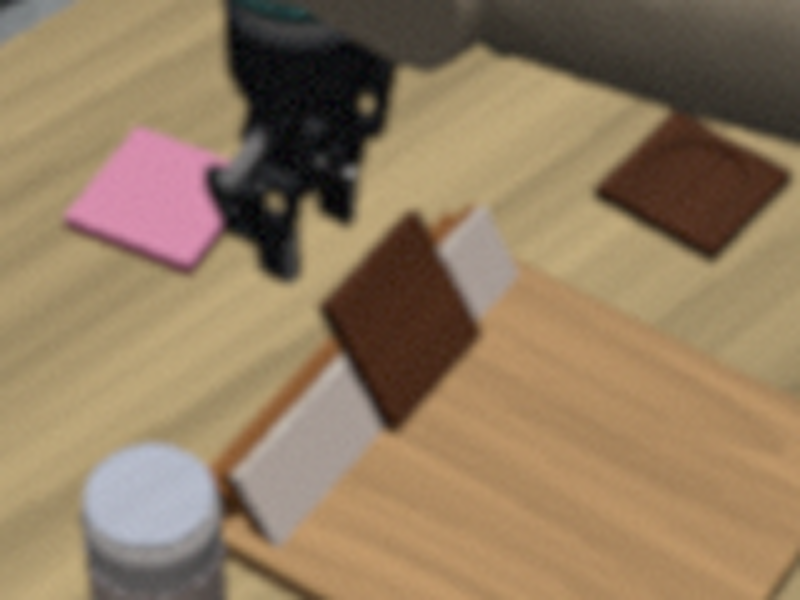

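View pics/scene15.png

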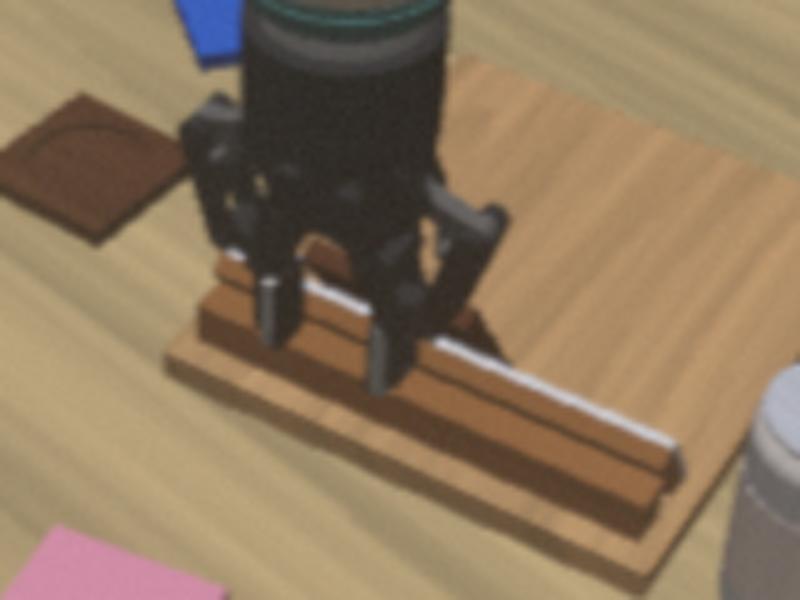

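```bash
python3 -m crank '{"claw":[0,0,0,0,0,0,0,0,0,0,0,0,0],"roll":[0,0,0,0,0,0,0,0,0,0,0,0,0],"offset":[[0,0.004,0],[0,0.005,0],[0,0.005,0],[0,0.004,0],[0,0.003,0],[0,0.002,0],[0,0.002,0],[0,0.002,0],[0,0.002,0],[0,0.002,0],[0,0.002,0],[0,0.002,0],[0,0.002,0]]}'
python3 - <<'E'
from h import *
st()
p=bot.capture("side"); crop(p,proj(p,[.62,.03,.06]),80,60,5,"side16.png")
E
```

```text
t: 19.85
tool_pos: [0.6416, 0.036, 0.0644]
eef_rot: [0.78, -0.625, 0.0, 0.0]
wrist_force: [-0.2, -0.3, -0.0]
grip_width: 0.0429
t 19.85 tcp [0.6416 0.036  0.0644] ff [ 0.038  -0.0205  0.0464] tx yaw -77.41 tz [-0. -0. -1.] F [-0.23 -0.29 -0.03] w 0.0429
```

View pics/side16.png

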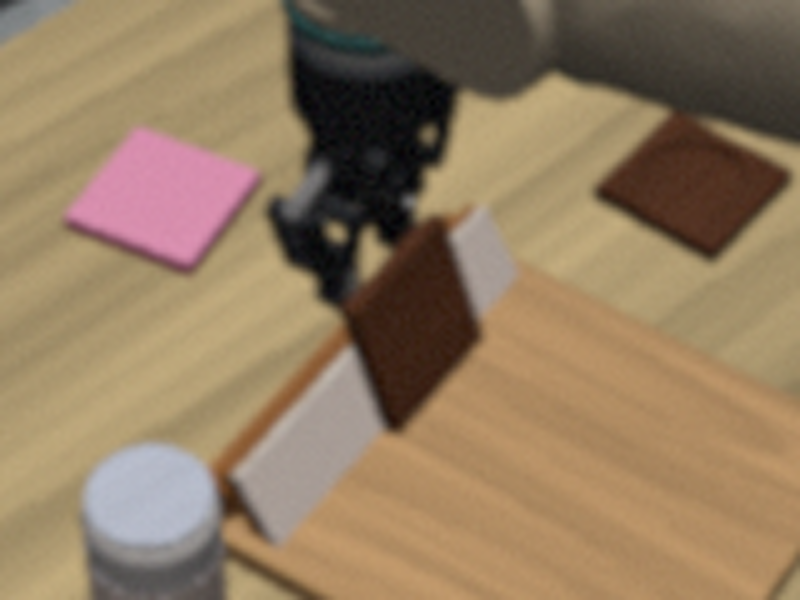

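The coaster is tipping up with its foot in place at (395,428) in the crop. I continue.

```bash
python3 -m crank '{"claw":[0,0,0,0,0,0,0,0,0,0],"roll":[0,0,0,0,0,0,0,0,0,0],"offset":[[0,0.002,0],[0,0.002,0],[0,0.002,0],[0,0.002,0],[0,0.002,0],[0,0.002,0],[0,0.002,0],[0,0.002,0],[0,0.002,0],[0,0,0]]}'
python3 - <<'E'
from h import *
st()
p=bot.capture("side"); crop(p,proj(p,[.62,.03,.06]),80,60,5,"side17.png")
E
```

```text
t: 20.73
tool_pos: [0.6239, 0.032, 0.0644]
eef_rot: [0.78, -0.625, -0.0, 0.0]
wrist_force: [0.6, 0.0, -0.3]
grip_width: 0.043
t 20.73 tcp [0.6239 0.032  0.0644] ff [ 0.0199 -0.0204  0.0464] tx yaw -77.41 tz [-0. -0. -1.] F [ 0.64  0.03 -0.35] w 0.043
```

View pics/side17.png

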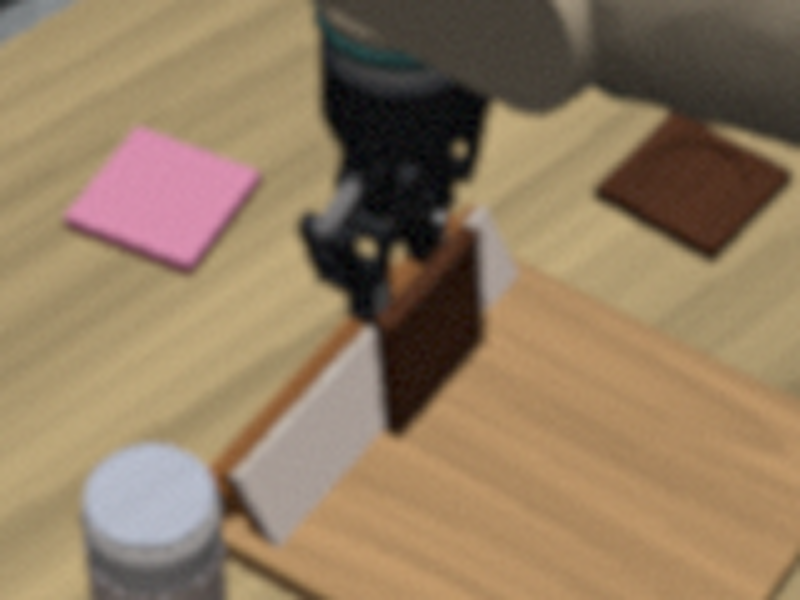

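Nearly upright. I keep pushing past the balance.

```bash
python3 -m crank '{"claw":[0,0,0,0,0,0,0,0,0,0,0,0,0,0],"roll":[0,0,0,0,0,0,0,0,0,0,0,0,0,0],"offset":[[0,0.002,0],[0,0.002,0],[0,0.002,0],[0,0.002,0],[0,0.002,0],[0,0.002,0],[0,0.002,0],[0,0.002,0],[0,0.002,0],[0,0.002,0],[0,0.002,0],[0,0,0],[0,0,0],[0,0,0]]}'
python3 - <<'E'
from h import *
st()
p=bot.capture("side"); crop(p,proj(p,[.58,.03,.04]),80,60,5,"side18.png")
E
```

```text
t: 21.95
tool_pos: [0.6028, 0.0273, 0.0644]
eef_rot: [0.78, -0.625, 0.0, -0.0]
wrist_force: [0.2, 1.0, 0.1]
grip_width: 0.0426
t 21.95 tcp [0.6028 0.0273 0.0644] ff [-0.0017 -0.0203  0.0464] tx yaw -77.41 tz [ 0. -0. -1.] F [0.2  1.   0.06] w 0.0426
```

View pics/side18.png

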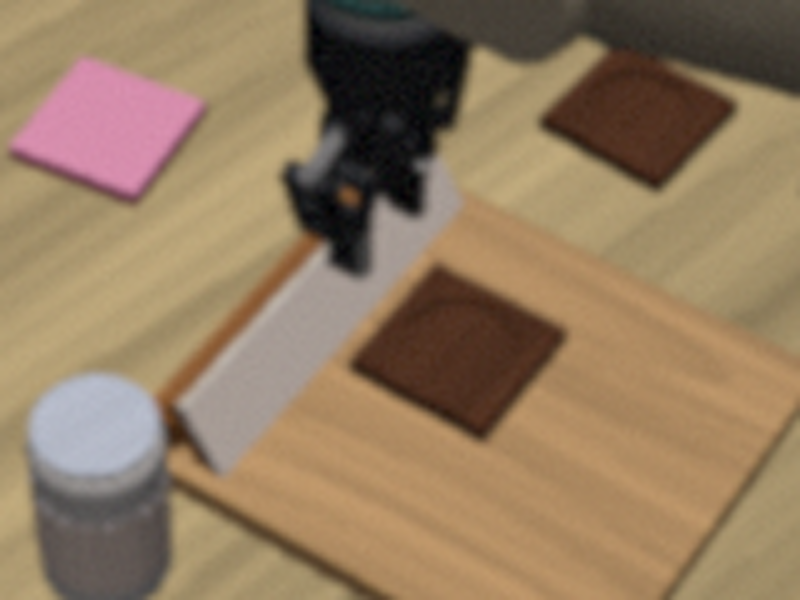

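It lies flat with the recess arc visible at (455,330) in the crop. I lift the gripper clear and check.

```bash
python3 -m crank '{"claw":[0,0,0,0,0,0],"roll":[0,0,0,0,0,0],"offset":[[0,0,-0.025],[0,0,-0.03],[0,0,-0.03],[0,0.03,-0.02],[0,0,0],[0,0,0]]}'
python3 - <<'E'
from h import *
st()
w=bot.capture("wrist"); cv2.imwrite("pics/w19.png",w["pixels"])
a=bot.capture("scene"); b=bot.capture("side"); cv2.imwrite("pics/scene19.png",a["pixels"])
print([(x["point"],ff(onz(w,x["point"],.023)).round(4)) for x in bot.landmark_of(w,"coaster_center")])
A=[x["point"] for x in bot.landmark_of(a,"coaster_center")];B=[x["point"] for x in bot.landmark_of(b,"coaster_center")]
for u in A:
    for v in B:
        X=ff(tri(a,u,b,v)); 
        if abs(X[2]-.005)<.012: print(u,v,X.round(4))
for k in ("oil_can_base","bowl_base"):
    print(k,bot.landmark_of(a,k)[:1],bot.landmark_of(b,k)[:1])
E
```

```text
t: 22.5
tool_pos: [0.5738, 0.0206, 0.1713]
eef_rot: [0.78, -0.625, 0.001, -0.001]
wrist_force: [0.4, 0.3, -0.5]
grip_width: 0.0426
t 22.5 tcp [0.5738 0.0206 0.1713] ff [-0.0315 -0.0204  0.1533] tx yaw -77.42 tz [ 0.004 -0.    -1.   ] F [ 0.41  0.33 -0.51] w 0.0426
[([286.1, 217.0], array([-0.0565, -0.0207,  0.005 ])), ([470.4, 328.2], array([-0.187 , -0.2255,  0.005 ]))]
[311.2, 207.7] [306.7, 224.6] [-0.0539 -0.0196  0.    ]
oil_can_base [{'point': [374.5, 270.3], 'conf': 0.74}] [{'point': [232.7, 265.7], 'conf': 0.94}]
bowl_base [{'point': [418.9, 241.0], 'conf': 0.63}] [{'point': [268.6, 309.3], 'conf': 0.73}]
```

View pics/w19.png

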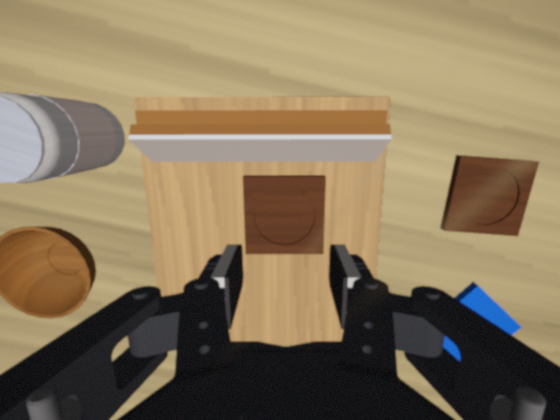

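View pics/scene19.png

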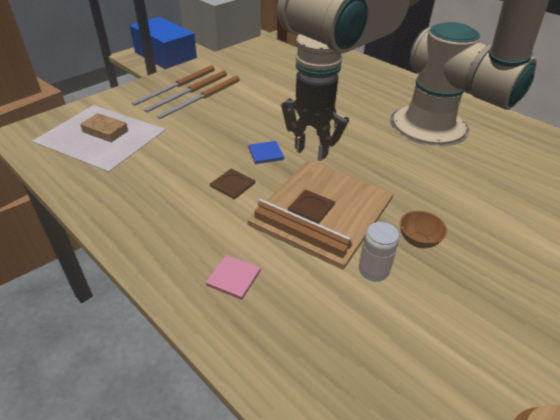

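Both views show the coaster flat and square on the board with its recess arc up (wrist (285,215), scene (311,207)). Its centre is about (-0.055, -0.020) in the fence frame. The bystanders are unmoved and the gripper is clear.

Run:
```python
from station import bot
print(bot.finish_job())
```

```text
the job is handed in; nothing more can be done
None
```

The coaster now lies flat on the board with its recess up, and I handed the job in at about 23 s of the 48 s allowed. No verdict was reported. I pushed it square against the fence until it leaned at about 59°, let it stand on its own, then reached over behind it and tipped it back towards the robot.

**Last checks:**
- **Coaster:** its centre is about (-0.055, -0.020) m in the fence frame, inside the limits, and the recess shows in the wrist, side and scene views. Its height triangulated as 0 mm against a true 5 mm, which I put down to calibration and detection error.
- **Bystanders:** the can and bowl were detected within about 2 px of their first places. I checked the done coaster only by eye; it looks unmoved.
- **Gripper and forces:** the gripper is clear of everything. The wrist readings I took during the pushes were about 1 N, no more than sensor noise. The highest I saw was 4.6 N, when I touched the board on purpose to find its height.

**What disagreed:** the half-open fingertips sit about 9 mm behind the TCP, not 22 mm ahead as stated, and my first camera estimate of their height was also too low. As a result the first push passed over the coaster without moving it. I then found the board by touch and repeated the push.

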